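Clear the forming die and hold its recessed reset

TASK

The little forming press has tripped: lift the pressed end cap out of the open die and set it down, standing open side up, in the shallow parts tray - do not drop it in - and let go of it. Only when the die is empty, take the slim straight-handled reset pin out of the wooden tool block, put it down through the round aperture in the control box's lid and push the recessed reset button fully down; finish there, still gripping the pin and holding the button down. Leave the punch and everything else on the bench where it is.

Things in the scene. Friction and masses are not known exactly. Their poses are not given: they have to be found in the camera images.
- cap: the formed end cap: a plain aluminium round cup, 50 mm outside diameter, 26 mm tall, wall 4 mm, open at the top, about 60 g. Origin: centre of its underside; z up its axis. It starts in the die cavity, its upper 16 mm standing proud of the die's top.
- die_cavity (a point): centre of the floor of the cavity in the open die (fixed): a dark steel block 150 x 150 mm, top 45 mm above the bench, with a round cavity 54 mm in diameter and 10 mm deep (floor 35 mm above the bench). z up; two guide pillars, 18 mm thick, rise 40 mm above the die's top at x = +60 mm, y = +-60 mm of this point's frame. A grey base plate sticks out 20 mm at the front and back, 12 mm high.
- tray_in (a point): centre of the inner floor of the grey plastic parts tray (fixed, empty): outside 155 (its x) x 135 (its y) mm, 22 mm high, walls 5 mm, open top; z up.
- aperture (a point): centre of the only hole in the control box's lid, level with the lid's surface (90 mm above the bench): round, vertical, 18 mm wide, framed by a black collar 34 mm across, 3 mm high, with a 20 mm opening. On the lid 70 mm behind it (+x of this frame; z up) stand a small black knob (22 mm high) and an amber lamp (13 mm high), 28 mm to either side. The lid is 6 mm thick.
- box: the control box (fixed): grey, 140 (x) x 120 (y) x 90 mm high with an aluminium lid, hollow, empty but for the reset button. Origin: centre of its underside; the aperture lies at x = -35 mm, y = 0.
- reset_top (a point): centre of the top face of the recessed reset button, a white round cap 22 mm across, right under the aperture; when up it is 30 mm below the lid's surface. z up.
- reset (a joint): travel of the reset button in m: 0 up, 0.007 fully down (hard stop). A spring: it starts to move at about 2 N and needs about 5.5 N at the bottom; it springs back when released.
- pin: the reset pin: steel, a straight round handle 18 mm in diameter and 50 mm long on a slim shank 8 mm in diameter and 65 mm long, 80 g. Origin: the centre of the shank's lower tip; z up its axis, so the handle spans z = 65 to 115 mm. It starts upright in one of the two holes of the wooden tool block: handle resting on the block's top, 80 mm above the bench, shank hanging in a 13 mm wide hole.
- punch: a short punch, NOT wanted: steel, mushroom-shaped head 32 mm wide, only 33 mm tall, in the tool block's other hole, 90 mm from the pin. Origin: its lower tip, 40 mm under the block's top; z up. Not to be disturbed.
- block: the wooden tool block (fixed), 60 (x) x 150 (y) x 80 mm high, holes at y = +-45 mm. Origin: centre of its underside.
- screwdriver: a screwdriver lying at the right of the die; a bystander
- jar: an amber glass jar, 60 mm across, 85 mm high, beyond the die; a bystander
- drum: a wooden sanding drum, 44 mm across, 50 mm high with its spindle, beyond the tray; a bystander
- offcut: a light wood offcut 70 x 110 x 22 mm at the left; a bystander
Not all that is in view belongs to the job. What is shaped like the box but blue or green is not meant.

How it is judged (in metres and radians):
On the way, in this order (a step that is already met when the one before it is completed fails the run):
1. the end cap stands in the parts tray, let go of (x of cap in the frame of tray_in between -0.053 and 0.053 m and y of cap in the frame of tray_in between -0.043 and 0.043 m and z of cap in the frame of tray_in between -0.006 and 0.006 m and angle between cap's own z axis and vertical below 0.2 rad and contact force between cap and the arm below 0.1 N and contact force between cap and the fingers below 0.1 N and linear speed of cap below 0.02 m/s), for 0.2 s.
2. the reset pin is gripped and lifted clear of the tool block (contact force between pin and the fingers above 1 N and z of pin in the frame of block above 0.08 m), for 0.1 s.
At the end, for the whole second after the job is handed in: The cap stands open side up (within 0.2 rad) on the tray's floor, at rest and untouched; the fingers grip the reset pin, whose tip is through the aperture, within 0.25 rad of vertical and at rest, pressing the reset button with more than 2 N and holding it more than 5.5 mm of its 7 mm down (all of step 1 and value of joint reset above 0.0055 m and contact force between pin and reset above 2 N and contact force between pin and the fingers above 2 N and horizontal distance between pin and aperture below 0.011 m and z of pin in the frame of aperture below -0.03 m and angle between pin's own z axis and vertical below 0.25 rad and linear speed of pin below 0.02 m/s); the arm keeps its last pose, push and grip.
It fails at once if the reset button is pressed while the cap is still in the die (value of joint reset above 0.003 m and distance between cap and die_cavity below 0.03 m).
It fails at once if the cap is dropped: let go more than 25 mm above the tray's floor (horizontal distance between cap and tray_in below 0.1 m and z of cap in the frame of tray_in above 0.025 m and contact force between cap and anything else below 0.05 N).
It fails at once if the punch, screwdriver, jar, sanding drum or offcut is disturbed (moved more than 30 mm) (distance of any of punch, screwdriver, jar, drum, offcut from where it was at the start of the episode above 0.03 m).
It also fails if it takes over 58 s, if anything falls off the work surface, if the arm or the gripper's body presses on something with over 40 N, if the wrist force passes 120 N, or if a joint passes its speed limit or range.

ROBOT

A 6-joint arm with a two-finger parallel gripper is mounted at the origin on the work surface. World frame = base frame: x ahead of the robot, y to its left, z up, the work surface at z = 0. Lengths are in mm, angles in rad, forces in N, time in s.
With the tool pointing down it reaches from about 275 to 1000 mm from the base axis. Payload 8.4 kg.
Tool frame: the origin (TCP) lies midway between the tips of the shut fingers; the grasp point (between the pads) lies grip_depth behind it (grip_depth is the distance from the TCP to the grasp point, in mm); z points along the fingers, y is the line along which they close (so a half turn about z gives the same grasp; the last joint's range is limited). The gripper opens to 85 mm and grips with 20 to 120 N. Pads are 22 mm wide; open, the fingers measure 114 mm over their backs; the gripper's body (76 mm by 85 mm) begins 54 mm behind the grasp point. The pads swing forward as they close: fully open they stand 13 mm farther back than shut.
Start: joints at [1.333, 0.353, 1.633, -0, 1.155, -0.002], TCP at [146.011, 607.708, 231.281] pointing down, gripper open.
Joint ranges: [-2.63, 2.63], [-0.92, 2.1], [0.06, 2.66], [-1.3, 4.44], [0, 2.69], [-3.02, 3.02]. Speed limits (rad/s): [2.22, 2.22, 2.79, 3.14, 3.14, 3.14].

INTERFACE

Orientations are given as [roll, pitch, yaw] about the fixed x, y, z axes, in that order (R = Rz(yaw) Ry(pitch) Rx(roll)).
In Python, from rig import * gives the robot as it stands.
- The arm moves only by the shell command python3 -m creep 'ROWS' [FORCE]. ROWS is JSON, a list of rows, each an object of numbers: "x", "y", "z": the shift along the tool's x, y, z in mm; "rx", "ry", "rz": the turn, a rotation vector about the tool's x, y, z in rad; "hand": the finger opening in mm, from 0 to 85.4. A call has 1 to 20 rows; each row shifts and turns the commanded pose from where the row before left it, along the tool's axes as they then stand; what a row does not reach is not made up. A row lasts 1/8 s, in which the tool goes at most 62.5 mm and 10.7 degrees, less where a joint would pass 70% of its speed; a pose out of reach is approached as far as the arm can. A call with a gripper value outside its range is refused whole. The fingers move at their own pace and stop on an object; FORCE is the grip in N (left out, the last holds). Time passes only in rows, so rows that do not move let the fingers close. It gives the time, the measured TCP pose, the force, the opening and the grip force at its end, in the units of the state.
- sense(): the state, without advancing time (a new reading comes with each control period).
- grab_frame(name): name is "scene" or "side" or "wrist"; returns the picture (384x512x3 uint8, red, green, blue); there is no depth.
- get_calibration(name): a dict with "K" (3x3 intrinsics, pixels), "k1" (the pictures are not rectified: a ray, as slopes to the right and down, at radius r is drawn at 1 + k1 r^2 times it, then the intrinsics apply), "R" (3x3) and "t" (3): a world point X has camera coordinates R X + t. Camera axes: x right, y down, z forward; pixel columns grow to the right and rows downward; lengths in mm; the calibration is good to about 2 mm. A picture is of the moment at which its call begins: read the wrist's pose just before it. get_calibration takes no time and is no camera call; for the wrist camera it gives the pose at the moment of the call.
- sign_off(): hands the job in; it is judged then, once.
The state is a dict: "clock": time; "qpos": joint angles; "qvel": joint speeds; "joint_efforts": joint torques, N m; "eef_pos": TCP position; "tcp_rot": TCP orientation; "contact_force": force on the tool from outside, world axes, zero at the start; "wrist_torque": the same for the moment, N m; "opening": opening from 0.0 (shut) to 1.0 (fully open); "grasp_force": force on a finger pad.
Only numpy, scipy, OpenCV 4.12 (cv2) and the standard library are available. Lean on these libraries where they do the work, as an engineer would, in place of code of your own. Each camera call takes 0.05 s, during which the arm holds its last target. There are 200 camera calls.

## Working session

There is one attempt and no reset: what is moved stays moved. The work goes in short steps, Python scripts to look and compute and a shell command to move; the robot and the scene stay as the last step left them, time stands still between calls to the robot, and variables do not carry over. Pictures are saved under pics/ and viewed, at most 10 in all, crops included, and the job is handed in when it is done.

```bash
ls; mkdir -p pics; python3 - <<'E'
from rig import *
import cv2,json
s=sense();print({k:(v if not hasattr(v,'tolist') else v.tolist()) for k,v in s.items()})
try: print(grip_depth)
except Exception as e: print(e)
for n in("scene","side"):
    im=grab_frame(n);cv2.imwrite(f"pics/{n}0.png",im[:,:,::-1]);c=get_calibration(n);print(n,{k:(v.tolist() if hasattr(v,'tolist') else v) for k,v in c.items()})
E
```

```text
pics
{'clock': 0.0, 'qpos': [1.332576499932482, 0.3536572886798356, 1.634158864488633, 2.8370640166539578e-05, 1.1551826565010803, -0.002380554173772146], 'qvel': [0.0011976008247094033, 0.0006258457374892114, 0.0003178195964757723, -0.0006755914987646612, 5.034442479978234e-05, 0.0006618749980835115], 'joint_efforts': [-6.630086772929644e-05, -60.52379608154297, -34.207459688186646, -0.00011735563475667732, 0.009574339783284813, -5.112721339628479e-06], 'eef_pos': [145.90189757912393, 607.232189360327, 230.54538646545942], 'tcp_rot': [-3.140186563095103, -2.9286631908487237e-05, 2.9057418873759824], 'contact_force': [-1.0074110289495828, -0.5872769538473177, 0.7538696740687966], 'wrist_torque': [0.005603103327038983, 0.00892823912326896, -0.029499957992470464], 'grasp_force': 0.0, 'opening': 0.9980213250630188}
18.700000000000003
scene {'K': [[354.8464859304076, 0.0, 257.73394442287713], [0.0, 354.8464859304076, 187.68174686559541], [0.0, 0.0, 1.0]], 'k1': -0.02758733091478537, 'R': [[-0.4983637901972414, 0.8667284432559653, -0.02037984963955448], [0.49127373278539643, 0.2629547246700772, -0.8303643370525895], [-0.7143414114380762, -0.42383560306417734, -0.5568480308664855]], 't': [223.7525917660604, -165.4219974593855, 1534.0852464309662]}
side {'K': [[395.96692507103245, 0.0, 256.78415182146256], [0.0, 395.96692507103245, 193.21315066100829], [0.0, 0.0, 1.0]], 'k1': 0.02097943528769127, 'R': [[0.9820310466880497, -0.1887140640324184, 0.0014231574549726101], [-0.1049493487248358, -0.5523722896872956, -0.8269646230570247], [0.15684596757011687, 0.8119555749066465, -0.5622521559185089]], 't': [-464.8191817901844, 119.01314921461297, 1169.5315753694892]}
```

View pics/scene0.png

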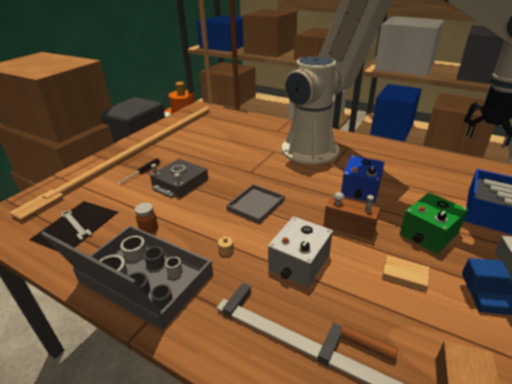

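View pics/side0.png

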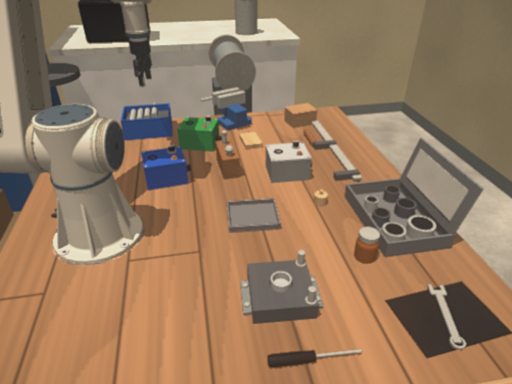

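The scene view shows the die with cap near (180,172), the tray at (256,203), the grey box at (300,245) and the tool block at (350,218). In the side view the cap is at (282,280), the tray at (253,215), the box at (288,158) and the block at (229,160). I need a closer look.

```bash
cat > h.py <<'E'
import numpy as np,cv2
from rig import *
def ray(c,px):
    K,k1,R,t=np.array(c["K"]),c["k1"],np.array(c["R"]),np.array(c["t"])
    d=np.array([(px[0]-K[0,2])/K[0,0],(px[1]-K[1,2])/K[1,1]]);u=d.copy()
    for _ in range(20): u=d/(1+k1*(u@u))
    return -R.T@t, R.T@np.array([u[0],u[1],1.])
def onz(c,px,z):
    o,d=ray(c,px);return o+d*(z-o[2])/d[2]
def tri(c1,p1,c2,p2):
    o,d=ray(c1,p1);q,e=ray(c2,p2);s=np.linalg.lstsq(np.c_[d,-e],q-o,rcond=None)[0]
    a,b=o+s[0]*d,q+s[1]*e;return (a+b)/2,np.linalg.norm(a-b)
def proj(c,X):
    p=np.array(c["R"])@np.array(X,float)+c["t"];u=p[:2]/p[2];u=u*(1+c["k1"]*(u@u));K=np.array(c["K"]);return [K[0,0]*u[0]+K[0,2],K[1,1]*u[1]+K[1,2]]
E
python3 - <<'E'
from h import *
a=cv2.imread("pics/scene0.png");b=cv2.imread("pics/side0.png")
f=lambda im,x,y,w,h:cv2.resize(im[y:y+h,x:x+w],(400,300),interpolation=cv2.INTER_CUBIC)
m=np.vstack([np.hstack([f(a,260,180,128,96),f(b,206,110,128,96)]),np.hstack([f(a,140,140,160,120),f(b,220,190,160,120)])])
cv2.imwrite("pics/m.png",m)
E
```

```text
(no output)
```

View pics/m.png

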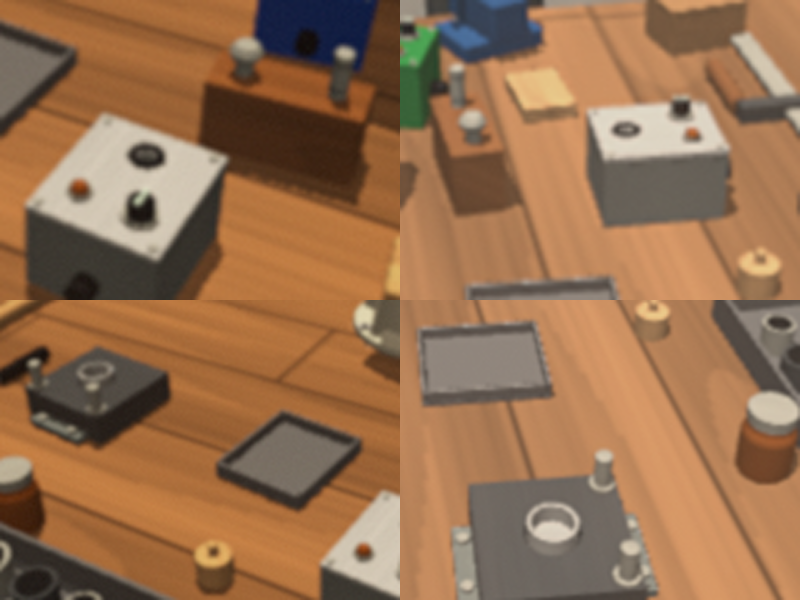

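The crops show the following, in crop pixels:
- **Pin:** a straight handle at (345,50) and (457,67).
- **Punch:** a round head at (246,42) and (473,116).
- **Aperture:** (146,156) and (626,129).
- **Cap rim:** (96,372) and (552,522).
- **Pillars and tray:** the die's guide pillars and the tray corners are clear.

```bash
python3 - <<'E'
from h import *
np.set_printoptions(precision=1,suppress=True)
A=get_calibration("scene");B=get_calibration("side")
s1=lambda x,y:(260+x/3.125,180+y/3.125)
b1=lambda x,y:(206+x/3.125,110+y/3.125)
s2=lambda x,y:(140+x/2.5,140+y/2.5)
b2=lambda x,y:(220+x/2.5,190+y/2.5)
for n,p,q,z in [("pin",s1(345,50),b1(57,67),130),("punch",s1(246,42),b1(73,114),113),("ap",s1(146,156),b1(226,129),93),("knob",s1(141,195),b1(282,100),112),("lamp",s1(79,182),b1(293,132),103),
 ("cap",s2(96,72),b2(152,222),61),("pilA",s2(34,65),b2(203,155),85),("pilB",s2(92,88),b2(230,245),85),
 ("t1",s2(220,163),b2(18,25),22),("t2",s2(283,113),b2(22,92),22),("t3",s2(360,143),b2(148,88),22),("t4",s2(297,193),b2(136,21),22),
 ("jar",s2(13,170),b2(372,113),85),("drum",s2(215,250),b2(252,14),50)]:
    X,e=tri(A,p,B,q);print(n,X,"gap %.1f"%e,onz(A,p,z),onz(B,q,z))
E
```

```text
pin [418.3 355.3 129.6] gap 5.4 [414.5 356.  130. ] [419.3 349.2 130. ]
punch [424.6 265.1 113.1] gap 4.8 [420.7 265.4 113. ] [425.7 261.2 113. ]
ap [595.8 238.   90.3] gap 2.6 [597.1 239.5  93. ] [595.  231.2  93. ]
knob [665.4 261.2 109.9] gap 6.0 [663.8 262.8 112. ] [665.4 252.8 112. ]
lamp [663.2 205.1  98.1] gap 5.9 [664.5 208.3 103. ] [661.7 192.4 103. ]
cap [ 467.5 -327.    57. ] gap 2.7 [ 471.  -321.7   61. ] [ 467.4 -331.8   61. ]
pilA [ 538.9 -332.4  119.1] gap 53.4 [ 527.7 -384.8   85. ] [ 532.1 -276.3   85. ]
pilB [ 516.7 -331.5   40.6] gap 62.0 [ 536.7 -268.3   85. ] [ 522.9 -393.7   85. ]
t1 [443.5 -49.6  41.5] gap 163.2 [528.  -67.5  22. ] [389.6  69.   22. ]
t2 [377.5 -59.7  15.9] gap 0.2 [385.2 -54.9  22. ] [376.8 -67.4  22. ]
t3 [486.2  37.9   2.3] gap 175.8 [399.5  75.   22. ] [523.7 -87.8  22. ]
t4 [538.9  52.9  22.2] gap 6.8 [534.5  53.6  22. ] [540.9  49.4  22. ]
jar [ 724.5 -237.9   78.4] gap 7.3 [ 727.1 -228.6   85. ] [ 723.1 -247.3   85. ]
drum [685.4  27.5  31.8] gap 8.8 [696.8  41.3  50. ] [678.   -1.8  50. ]
```

```bash
python3 -m creep '[{"x":-26.4,"y":-41.6},{"x":-26.4,"y":-41.6},{"x":-26.4,"y":-41.6},{"x":-26.4,"y":-41.6},{"x":-26.4,"y":-41.6},{"x":-26.4,"y":-41.6},{"x":-26.4,"y":-41.6},{"x":-26.4,"y":-41.6},{"x":-26.4,"y":-41.6},{"x":-26.4,"y":-41.6},{"x":-26.4,"y":-41.6},{"x":-26.4,"y":-41.6},{"x":-26.4,"y":-41.6},{"x":-26.4,"y":-41.6},{"x":-26.4,"y":-41.6},{"x":-26.4,"y":-41.6},{"x":-26.4,"y":-41.6},{"x":-26.4,"y":-41.6},{"x":-26.4,"y":-41.6},{"x":-26.4,"y":-41.6}]'
python3 -m creep '[{"rz":0.18},{"rz":0.18},{"rz":0.18},{"rz":0.18},{"rz":0.18},{"rz":0.18},{"rz":0.18},{"rz":0.18},{"rz":0.18},{"rz":0.18},{"rz":0.18},{"rz":0.18},{"rz":0.18},{"rz":0.18},{"rz":0.18},{"rz":0.18},{"rz":0.1},{}]'
python3 - <<'E'
from h import *
c=get_calibration("wrist");im=grab_frame("wrist");cv2.imwrite("pics/w1.png",im[:,:,::-1])
s=sense();print(s["eef_pos"],s["tcp_rot"],s["qpos"][5]);print(proj(c,[468,-327,61]),proj(c,[465,-326,61]))
E
```

```text
[145.92812101 607.33952463 230.72663714] [-3.14050121e+00  1.35681000e-05  2.90581259e+00] -0.0024097162464492695
[np.float64(-117.46097975183375), np.float64(412.4168657836534)] [np.float64(-118.02309761738167), np.float64(411.4616105863688)]schema error: expected keys x, y, z, rx, ry, rz, hand
schema error: expected keys x, y, z, rx, ry, rz, hand
```

View pics/w1.png

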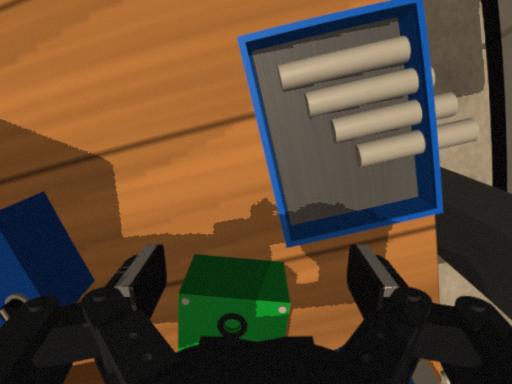

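Both calls were refused because every row needs all its keys. This picture is therefore from the start pose and shows the green box and blue bin, neither of which matters here.

```bash
python3 -m creep '[{"x":-26.4,"y":-41.6,"z":0,"rx":0,"ry":0,"rz":0,"hand":85},{"x":-26.4,"y":-41.6,"z":0,"rx":0,"ry":0,"rz":0,"hand":85},{"x":-26.4,"y":-41.6,"z":0,"rx":0,"ry":0,"rz":0,"hand":85},{"x":-26.4,"y":-41.6,"z":0,"rx":0,"ry":0,"rz":0,"hand":85},{"x":-26.4,"y":-41.6,"z":0,"rx":0,"ry":0,"rz":0,"hand":85},{"x":-26.4,"y":-41.6,"z":0,"rx":0,"ry":0,"rz":0,"hand":85},{"x":-26.4,"y":-41.6,"z":0,"rx":0,"ry":0,"rz":0,"hand":85},{"x":-26.4,"y":-41.6,"z":0,"rx":0,"ry":0,"rz":0,"hand":85},{"x":-26.4,"y":-41.6,"z":0,"rx":0,"ry":0,"rz":0,"hand":85},{"x":-26.4,"y":-41.6,"z":0,"rx":0,"ry":0,"rz":0,"hand":85},{"x":-26.4,"y":-41.6,"z":0,"rx":0,"ry":0,"rz":0,"hand":85},{"x":-26.4,"y":-41.6,"z":0,"rx":0,"ry":0,"rz":0,"hand":85},{"x":-26.4,"y":-41.6,"z":0,"rx":0,"ry":0,"rz":0,"hand":85},{"x":-26.4,"y":-41.6,"z":0,"rx":0,"ry":0,"rz":0,"hand":85},{"x":-26.4,"y":-41.6,"z":0,"rx":0,"ry":0,"rz":0,"hand":85},{"x":-26.4,"y":-41.6,"z":0,"rx":0,"ry":0,"rz":0,"hand":85},{"x":-26.4,"y":-41.6,"z":0,"rx":0,"ry":0,"rz":0,"hand":85},{"x":-26.4,"y":-41.6,"z":0,"rx":0,"ry":0,"rz":0,"hand":85},{"x":-26.4,"y":-41.6,"z":0,"rx":0,"ry":0,"rz":0,"hand":85},{"x":-26.4,"y":-41.6,"z":0,"rx":0,"ry":0,"rz":0,"hand":85}]'
python3 -m creep '[{"x":0,"y":0,"z":0,"rx":0,"ry":0,"rz":0.18,"hand":85},{"x":0,"y":0,"z":0,"rx":0,"ry":0,"rz":0.18,"hand":85},{"x":0,"y":0,"z":0,"rx":0,"ry":0,"rz":0.18,"hand":85},{"x":0,"y":0,"z":0,"rx":0,"ry":0,"rz":0.18,"hand":85},{"x":0,"y":0,"z":0,"rx":0,"ry":0,"rz":0.18,"hand":85},{"x":0,"y":0,"z":0,"rx":0,"ry":0,"rz":0.18,"hand":85},{"x":0,"y":0,"z":0,"rx":0,"ry":0,"rz":0.18,"hand":85},{"x":0,"y":0,"z":0,"rx":0,"ry":0,"rz":0.18,"hand":85},{"x":0,"y":0,"z":0,"rx":0,"ry":0,"rz":0.18,"hand":85},{"x":0,"y":0,"z":0,"rx":0,"ry":0,"rz":0.18,"hand":85},{"x":0,"y":0,"z":0,"rx":0,"ry":0,"rz":0.18,"hand":85},{"x":0,"y":0,"z":0,"rx":0,"ry":0,"rz":0.18,"hand":85},{"x":0,"y":0,"z":0,"rx":0,"ry":0,"rz":0.18,"hand":85},{"x":0,"y":0,"z":0,"rx":0,"ry":0,"rz":0.18,"hand":85},{"x":0,"y":0,"z":0,"rx":0,"ry":0,"rz":0.18,"hand":85},{"x":0,"y":0,"z":0,"rx":0,"ry":0,"rz":0.18,"hand":85},{"x":0,"y":0,"z":0,"rx":0,"ry":0,"rz":0.1,"hand":85}]'
python3 - <<'E'
from h import *
c=get_calibration("wrist");im=grab_frame("wrist");cv2.imwrite("pics/w2.png",im[:,:,::-1])
s=sense();print(s["eef_pos"],s["tcp_rot"],s["qpos"]);print(proj(c,[468,-327,61]),proj(c,[530,-271,85]))
E
```

```text
clock: 2.65
eef_pos: [465.2, -326.2, 231.1]
tcp_rot: [3.141, -0.0, 2.906]
contact_force: [0.6, 0.2, -0.0]
opening: 0.995
grasp_force: 0.0
clock: 4.78
eef_pos: [464.9, -324.5, 231.0]
tcp_rot: [-3.141, 0.0, -0.079]
contact_force: [0.2, -0.5, -0.8]
opening: 0.993
grasp_force: 0.0
[ 464.8613355  -324.50550652  231.05299967] [-3.14135570e+00  4.50825394e-04 -8.23310388e-02] [-6.12060906e-01  2.63744966e-01  1.75949051e+00 -2.59249083e-05
  1.11886595e+00  1.04107784e+00]
[np.float64(257.9091457567326), np.float64(170.0865299945836)] [np.float64(191.17340566010586), np.float64(113.78161611127787)]
```

View pics/w2.png

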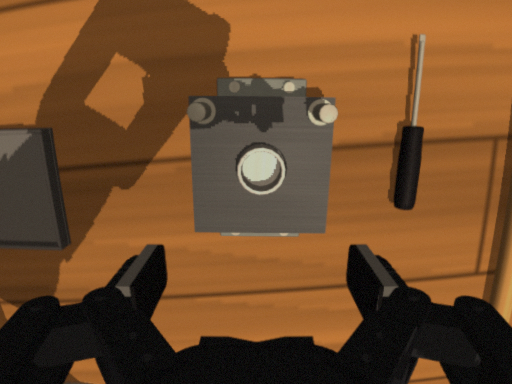

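The cap rim is centred at pixel (261,170), radius about 24. That puts it about 3 mm to the right of my estimate, at roughly (468,-330). The fingers will close along the die's y axis, clear of the pillars at (202,110) and (322,112).

```bash
python3 -m creep '[{"x":3.5,"y":5.4,"z":0,"rx":0,"ry":0,"rz":0,"hand":64},{"x":0,"y":0,"z":45,"rx":0,"ry":0,"rz":0,"hand":64},{"x":0,"y":0,"z":45,"rx":0,"ry":0,"rz":0,"hand":64},{"x":0,"y":0,"z":40,"rx":0,"ry":0,"rz":0,"hand":64},{"x":0,"y":0,"z":28,"rx":0,"ry":0,"rz":0,"hand":64},{"x":0,"y":0,"z":0,"rx":0,"ry":0,"rz":0,"hand":64}]' 30
python3 - <<'E'
from h import *
np.set_printoptions(precision=1,suppress=True)
c=get_calibration("wrist");im=grab_frame("wrist");cv2.imwrite("pics/w3.png",im[:,:,::-1])
s=sense();print(s["eef_pos"],s["tcp_rot"],s["opening"]);print(proj(c,[468,-330,61]))
E
```

```text
clock: 5.58
eef_pos: [466.9, -329.6, 71.3]
tcp_rot: [-3.139, 0.004, -0.072]
contact_force: [-0.2, 0.6, 0.5]
opening: 0.752
grasp_force: 0.0
[ 467.9 -330.2   72.8] [-3.1  0.  -0.1] 0.7442548481961658
[np.float64(255.76167731058743), np.float64(237.5458049421751)]
```

View pics/w3.png

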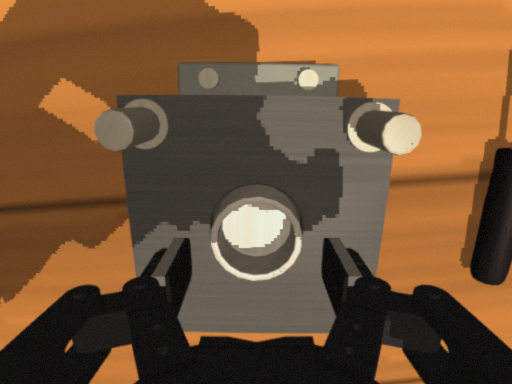

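The rim is centred at about (256,237), which matches the prediction, and the fingers straddle it evenly. I'll go down, close and lift.

```bash
python3 -m creep '[{"x":0,"y":0,"z":15,"rx":0,"ry":0,"rz":0,"hand":64},{"x":0,"y":0,"z":13,"rx":0,"ry":0,"rz":0,"hand":64},{"x":0,"y":0,"z":0,"rx":0,"ry":0,"rz":0,"hand":64},{"x":0,"y":0,"z":0,"rx":0,"ry":0,"rz":0,"hand":40},{"x":0,"y":0,"z":0,"rx":0,"ry":0,"rz":0,"hand":40},{"x":0,"y":0,"z":0,"rx":0,"ry":0,"rz":0,"hand":40},{"x":0,"y":0,"z":0,"rx":0,"ry":0,"rz":0,"hand":40},{"x":0,"y":0,"z":0,"rx":0,"ry":0,"rz":0,"hand":40}]' 40
```

```text
clock: 6.62
eef_pos: [468.4, -330.5, 45.8]
tcp_rot: [3.141, -0.001, -0.074]
contact_force: [-1.1, 0.6, 5.8]
opening: 0.57
grasp_force: 41.8
```

```bash
python3 -m creep '[{"x":0,"y":0,"z":-12,"rx":0,"ry":0,"rz":0,"hand":40},{"x":0,"y":0,"z":-28,"rx":0,"ry":0,"rz":0,"hand":40},{"x":0,"y":0,"z":-30,"rx":0,"ry":0,"rz":0,"hand":40},{"x":0,"y":0,"z":-30,"rx":0,"ry":0,"rz":0,"hand":40},{"x":-2,"y":-20,"z":0,"rx":0,"ry":0,"rz":0,"hand":40},{"x":-4,"y":-40,"z":0,"rx":0,"ry":0,"rz":0,"hand":40},{"x":-4,"y":-40,"z":0,"rx":0,"ry":0,"rz":0,"hand":40},{"x":-4,"y":-40,"z":0,"rx":0,"ry":0,"rz":0,"hand":40},{"x":-4,"y":-40,"z":0,"rx":0,"ry":0,"rz":0,"hand":40},{"x":-4,"y":-40,"z":0,"rx":0,"ry":0,"rz":0,"hand":40},{"x":-4,"y":-40,"z":0,"rx":0,"ry":0,"rz":0,"hand":40},{"x":-4,"y":-40,"z":0,"rx":0,"ry":0,"rz":0,"hand":40},{"x":-2,"y":-25,"z":0,"rx":0,"ry":0,"rz":0,"hand":40},{"x":0,"y":0,"z":0,"rx":0,"ry":0,"rz":0,"hand":40},{"x":0,"y":0,"z":0,"rx":0,"ry":0,"rz":0,"hand":40}]'
python3 - <<'E'
from h import *
np.set_printoptions(precision=1,suppress=True)
c=get_calibration("wrist");im=grab_frame("wrist");cv2.imwrite("pics/w4.png",im[:,:,::-1])
s=sense();print(s["eef_pos"],s["tcp_rot"],s["opening"]);print([proj(c,X) for X in([460,-4,4],[526,-78,22],[381,-61,22],[395,72,22],[538,51.5,22])])
E
```

```text
clock: 8.5
eef_pos: [459.7, -3.9, 144.9]
tcp_rot: [3.141, 0.001, -0.073]
contact_force: [0.2, 0.1, -0.9]
opening: 0.575
grasp_force: 41.6
[459.9  -4.2 145. ] [ 3.1  0.  -0.1] 0.5705543271596193
[[np.float64(255.6528633434326), np.float64(179.81109612809632)], [np.float64(338.9416129369887), np.float64(101.71239082709991)], [np.float64(321.1155042582134), np.float64(260.2392291831086)], [np.float64(181.11043973205034), np.float64(256.1622448949392)], [np.float64(181.5817896423099), np.float64(98.45075118034408)]]
```

View pics/w4.png

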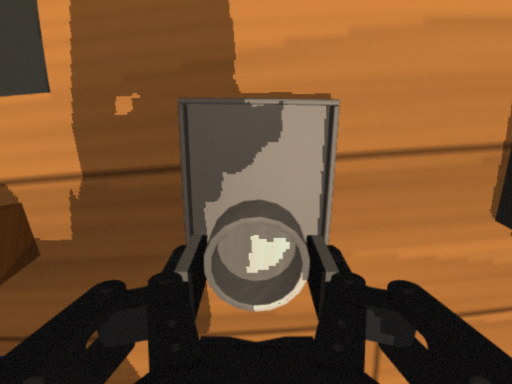

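The cap is held upright with its rim around (256,262). The tray's far corners at (180,98) and (338,101) match my estimate, so I can lower it.

```bash
python3 -m creep '[{"x":0,"y":0,"z":25,"rx":0,"ry":0,"rz":0,"hand":40},{"x":0,"y":0,"z":35,"rx":0,"ry":0,"rz":0,"hand":40},{"x":0,"y":0,"z":35,"rx":0,"ry":0,"rz":0,"hand":40},{"x":0,"y":0,"z":20,"rx":0,"ry":0,"rz":0,"hand":40},{"x":0,"y":0,"z":9,"rx":0,"ry":0,"rz":0,"hand":40},{"x":0,"y":0,"z":2,"rx":0,"ry":0,"rz":0,"hand":40},{"x":0,"y":0,"z":0,"rx":0,"ry":0,"rz":0,"hand":40},{"x":0,"y":0,"z":0,"rx":0,"ry":0,"rz":0,"hand":40}]'
python3 -m creep '[{"x":0,"y":0,"z":1.5,"rx":0,"ry":0,"rz":0,"hand":40},{"x":0,"y":0,"z":0,"rx":0,"ry":0,"rz":0,"hand":40},{"x":0,"y":0,"z":0,"rx":0,"ry":0,"rz":0,"hand":40}]'
```

```text
clock: 9.55
eef_pos: [460.9, -3.8, 20.0]
tcp_rot: [-3.142, -0.001, -0.074]
contact_force: [0.2, 0.4, -1.1]
opening: 0.567
grasp_force: 41.6
clock: 9.93
eef_pos: [460.3, -3.8, 17.9]
tcp_rot: [3.142, -0.0, -0.074]
contact_force: [-0.6, 0.2, -0.8]
opening: 0.572
grasp_force: 41.6
```

```bash
python3 -m creep '[{"x":0,"y":0,"z":1.5,"rx":0,"ry":0,"rz":0,"hand":40},{"x":0,"y":0,"z":0,"rx":0,"ry":0,"rz":0,"hand":40},{"x":0,"y":0,"z":0,"rx":0,"ry":0,"rz":0,"hand":40}]'
python3 -m creep '[{"x":0,"y":0,"z":1,"rx":0,"ry":0,"rz":0,"hand":40},{"x":0,"y":0,"z":0,"rx":0,"ry":0,"rz":0,"hand":40},{"x":0,"y":0,"z":0,"rx":0,"ry":0,"rz":0,"hand":40}]'
python3 -m creep '[{"x":0,"y":0,"z":1,"rx":0,"ry":0,"rz":0,"hand":40},{"x":0,"y":0,"z":0,"rx":0,"ry":0,"rz":0,"hand":40},{"x":0,"y":0,"z":0,"rx":0,"ry":0,"rz":0,"hand":40}]'
```

```text
clock: 10.3
eef_pos: [460.3, -3.8, 16.2]
tcp_rot: [3.142, 0.0, -0.074]
contact_force: [-0.3, 0.8, -0.9]
opening: 0.569
grasp_force: 41.6
clock: 10.68
eef_pos: [460.4, -3.8, 15.8]
tcp_rot: [3.142, -0.0, -0.074]
contact_force: [-3.3, -0.8, 9.2]
opening: 0.568
grasp_force: 42.5
clock: 11.05
eef_pos: [460.4, -3.8, 15.6]
tcp_rot: [-3.142, -0.0, -0.074]
contact_force: [-6.5, 1.1, 27.3]
opening: 0.571
grasp_force: 43.9
```

The cap is on the floor: the contact force is rising while the height holds at 15.6. I'll ease off, open, go up and move over to the pin.

```bash
python3 -m creep '[{"x":0,"y":0,"z":-1.7,"rx":0,"ry":0,"rz":0,"hand":40},{"x":0,"y":0,"z":0,"rx":0,"ry":0,"rz":0,"hand":40},{"x":0,"y":0,"z":0,"rx":0,"ry":0,"rz":0,"hand":66},{"x":0,"y":0,"z":0,"rx":0,"ry":0,"rz":0,"hand":66},{"x":0,"y":0,"z":0,"rx":0,"ry":0,"rz":0,"hand":66},{"x":0,"y":0,"z":0,"rx":0,"ry":0,"rz":0,"hand":66}]'
python3 -m creep '[{"x":0,"y":0,"z":-10,"rx":0,"ry":0,"rz":0,"hand":66},{"x":0,"y":0,"z":-40,"rx":0,"ry":0,"rz":0,"hand":66},{"x":0,"y":0,"z":-50,"rx":0,"ry":0,"rz":0,"hand":66},{"x":0,"y":0,"z":-50,"rx":0,"ry":0,"rz":0,"hand":66},{"x":0,"y":0,"z":-50,"rx":0,"ry":0,"rz":0,"hand":66},{"x":-7.7,"y":-39.2,"z":0,"rx":0,"ry":0,"rz":0,"hand":66},{"x":-7.7,"y":-39.2,"z":0,"rx":0,"ry":0,"rz":0,"hand":66},{"x":-7.7,"y":-39.2,"z":0,"rx":0,"ry":0,"rz":0,"hand":66},{"x":-7.7,"y":-39.2,"z":0,"rx":0,"ry":0,"rz":0,"hand":66},{"x":-7.7,"y":-39.2,"z":0,"rx":0,"ry":0,"rz":0,"hand":66},{"x":-7.7,"y":-39.2,"z":0,"rx":0,"ry":0,"rz":0,"hand":66},{"x":-7.7,"y":-39.2,"z":0,"rx":0,"ry":0,"rz":0,"hand":66},{"x":-7.7,"y":-39.2,"z":0,"rx":0,"ry":0,"rz":0,"hand":66},{"x":-7.7,"y":-39.2,"z":0,"rx":0,"ry":0,"rz":0,"hand":66},{"x":0,"y":0,"z":0,"rx":0,"ry":0,"rz":0,"hand":66},{"x":0,"y":0,"z":0,"rx":0,"ry":0,"rz":0,"hand":66}]'
python3 - <<'E'
from h import *
np.set_printoptions(precision=1,suppress=True)
c=get_calibration("wrist");im=grab_frame("wrist");b=grab_frame("side")
m=np.hstack([im,cv2.resize(b[150:270,180:340],(288,216))[:,:] if 0 else cv2.copyMakeBorder(cv2.resize(b[160:280,200:296],(288,360)),0,24,0,0,0)])
cv2.imwrite("pics/w5.png",m[:,:,::-1])
s=sense();print(s["eef_pos"],s["tcp_rot"],s["opening"]);print([proj(c,X) for X in([417,353,130],[423,263,113],[596,236,93])])
E
```

```text
clock: 11.8
eef_pos: [460.3, -3.8, 15.9]
tcp_rot: [3.142, 0.0, -0.074]
contact_force: [0.5, -0.5, 0.8]
opening: 0.773
grasp_force: 0.0
clock: 13.8
eef_pos: [417.0, 352.7, 216.2]
tcp_rot: [3.141, 0.0, -0.074]
contact_force: [-0.3, -0.6, -1.1]
opening: 0.77
grasp_force: 0.0
[417.3 352.2 216.2] [ 3.1  0.  -0.1] 0.7748688314641672
[[np.float64(254.94923599959958), np.float64(197.59381470017)], [np.float64(364.18135552060016), np.float64(176.7205478620311)], [np.float64(389.92231884373984), np.float64(-49.75731782981515)]]
```

View pics/w5.png

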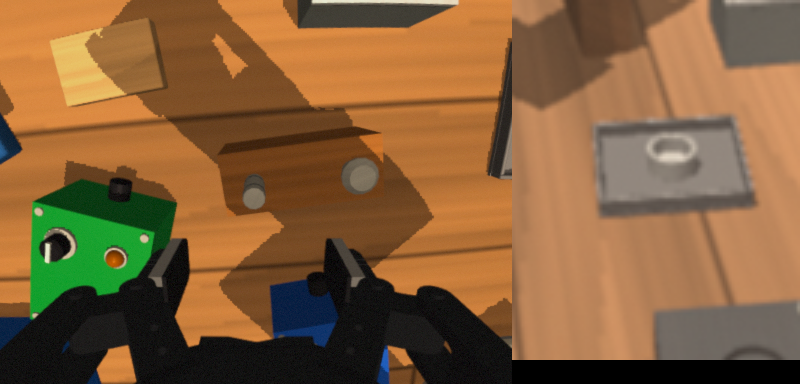

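The right half shows the cap standing upright in the tray. In the wrist view the pin's top is at (254,199), within about 1.5 mm of the prediction, with the punch at (361,175). The green box corner is at (176,205), so I'll check the clearance there.

```bash
python3 - <<'E'
from h import *
np.set_printoptions(precision=1,suppress=True)
c=get_calibration("wrist")
for p,z in [((254,199),130),((361,175),113),((176,205),90),((176,205),60),((82,180),90),((272,288),90),((330,276),90)]: print(p,onz(c,p,z))
E
```

```text
(254, 199) [416.2 353.4 130. ]
(361, 175) [424.8 265.2 113. ]
(176, 205) [403.2 426.2  90. ]
(176, 205) [393.7 435.1  60. ]
(82, 180) [433.2 509.6  90. ]
(272, 288) [309.5 343.8  90. ]
(330, 276) [318.6 285.9  90. ]
```

```bash
python3 -m creep '[{"x":-0.9,"y":-0.9,"z":0,"rx":0,"ry":0,"rz":0,"hand":40},{"x":0,"y":0,"z":0,"rx":0,"ry":0,"rz":0,"hand":40},{"x":0,"y":0,"z":30,"rx":0,"ry":0,"rz":0,"hand":40},{"x":0,"y":0,"z":35,"rx":0,"ry":0,"rz":0,"hand":40},{"x":0,"y":0,"z":35,"rx":0,"ry":0,"rz":0,"hand":40},{"x":0,"y":0,"z":20,"rx":0,"ry":0,"rz":0,"hand":40},{"x":0,"y":0,"z":8,"rx":0,"ry":0,"rz":0,"hand":40},{"x":0,"y":0,"z":0,"rx":0,"ry":0,"rz":0,"hand":40},{"x":0,"y":0,"z":0,"rx":0,"ry":0,"rz":0,"hand":40}]'
python3 -m creep '[{"x":0,"y":0,"z":0,"rx":0,"ry":0,"rz":0,"hand":5},{"x":0,"y":0,"z":0,"rx":0,"ry":0,"rz":0,"hand":5},{"x":0,"y":0,"z":0,"rx":0,"ry":0,"rz":0,"hand":5},{"x":0,"y":0,"z":0,"rx":0,"ry":0,"rz":0,"hand":5},{"x":0,"y":0,"z":0,"rx":0,"ry":0,"rz":0,"hand":5},{"x":0,"y":0,"z":0,"rx":0,"ry":0,"rz":0,"hand":5}]' 60
```

```text
clock: 15.02
eef_pos: [417.1, 354.6, 88.9]
tcp_rot: [-3.141, -0.001, -0.074]
contact_force: [-0.1, -0.0, -0.7]
opening: 0.471
grasp_force: 0.0
clock: 15.78
eef_pos: [416.9, 354.5, 88.9]
tcp_rot: [-3.141, -0.001, -0.074]
contact_force: [0.2, -0.9, 6.3]
opening: 0.196
grasp_force: 58.3
```

```bash
python3 -m creep '[{"x":0,"y":0,"z":-10,"rx":0,"ry":0,"rz":0,"hand":5},{"x":0,"y":0,"z":-25,"rx":0,"ry":0,"rz":0,"hand":5},{"x":0,"y":0,"z":-30,"rx":0,"ry":0,"rz":0,"hand":5},{"x":0,"y":0,"z":-30,"rx":0,"ry":0,"rz":0,"hand":5},{"x":0,"y":0,"z":-10,"rx":0,"ry":0,"rz":0,"hand":5},{"x":0,"y":0,"z":0,"rx":0,"ry":0,"rz":0,"hand":5},{"x":26.7,"y":14.9,"z":0,"rx":0,"ry":0,"rz":0,"hand":5},{"x":26.7,"y":14.9,"z":0,"rx":0,"ry":0,"rz":0,"hand":5},{"x":26.7,"y":14.9,"z":0,"rx":0,"ry":0,"rz":0,"hand":5},{"x":26.7,"y":14.9,"z":0,"rx":0,"ry":0,"rz":0,"hand":5},{"x":26.7,"y":14.9,"z":0,"rx":0,"ry":0,"rz":0,"hand":5},{"x":26.7,"y":14.9,"z":0,"rx":0,"ry":0,"rz":0,"hand":5},{"x":26.7,"y":14.9,"z":0,"rx":0,"ry":0,"rz":0,"hand":5},{"x":0,"y":0,"z":0,"rx":0,"ry":0,"rz":0,"hand":5},{"x":0,"y":0,"z":0,"rx":0,"ry":0,"rz":0,"hand":5}]'
python3 - <<'E'
from h import *
np.set_printoptions(precision=1,suppress=True)
c=get_calibration("wrist");im=grab_frame("wrist")
cv2.imwrite("pics/w6.png",im[:,:,::-1])
s=sense();print(s["eef_pos"],s["tcp_rot"],s["opening"]);p=np.array(s["eef_pos"]);print([proj(c,X) for X in([596,236,93],p-[0,0,73.9],p-[0,0,8.9])])
E
```

```text
clock: 17.65
eef_pos: [594.1, 236.1, 191.5]
tcp_rot: [3.141, 0.002, -0.075]
contact_force: [-0.1, 0.2, -0.6]
opening: 0.195
grasp_force: 58.6
[594.  236.4 191.9] [ 3.1  0.  -0.1] 0.1931691551010054
[[np.float64(255.39938023915255), np.float64(190.46234272183165)], [np.float64(254.946810448827), np.float64(202.57353838371574)], [np.float64(254.5341277281009), np.float64(241.04954574020067)]]
```

View pics/w6.png

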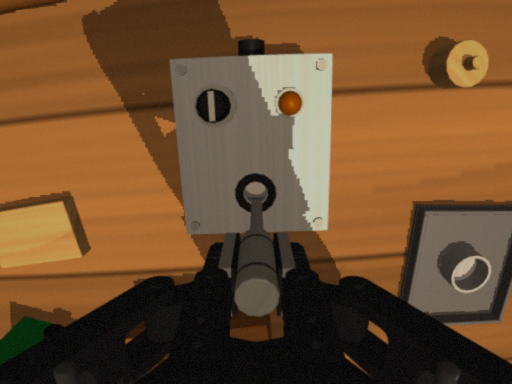

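The collar is centred at about (255.5,192), i.e. the aperture is near (595,236), and the pin's tip sits just over it at about (256,200). The offset is about 1 mm against 5 mm of clearance, so I'll lower in stages and watch the force.

```bash
python3 -m creep '[{"x":0.7,"y":0,"z":0,"rx":0,"ry":0,"rz":0,"hand":5},{"x":0,"y":0,"z":12,"rx":0,"ry":0,"rz":0,"hand":5},{"x":0,"y":0,"z":10,"rx":0,"ry":0,"rz":0,"hand":5},{"x":0,"y":0,"z":6,"rx":0,"ry":0,"rz":0,"hand":5},{"x":0,"y":0,"z":4,"rx":0,"ry":0,"rz":0,"hand":5},{"x":0,"y":0,"z":4,"rx":0,"ry":0,"rz":0,"hand":5},{"x":0,"y":0,"z":0,"rx":0,"ry":0,"rz":0,"hand":5},{"x":0,"y":0,"z":0,"rx":0,"ry":0,"rz":0,"hand":5}]'
python3 -m creep '[{"x":0,"y":0,"z":5,"rx":0,"ry":0,"rz":0,"hand":5},{"x":0,"y":0,"z":5,"rx":0,"ry":0,"rz":0,"hand":5},{"x":0,"y":0,"z":4,"rx":0,"ry":0,"rz":0,"hand":5},{"x":0,"y":0,"z":0,"rx":0,"ry":0,"rz":0,"hand":5},{"x":0,"y":0,"z":0,"rx":0,"ry":0,"rz":0,"hand":5}]'
```

```text
clock: 18.7
eef_pos: [596.0, 236.3, 157.2]
tcp_rot: [-3.141, -0.0, -0.074]
contact_force: [0.3, -0.4, -1.7]
opening: 0.191
grasp_force: 58.6
clock: 19.32
eef_pos: [595.9, 236.2, 143.0]
tcp_rot: [-3.142, -0.0, -0.074]
contact_force: [0.2, -1.3, -0.9]
opening: 0.195
grasp_force: 58.6
```

```bash
python3 -m creep '[{"x":0,"y":0,"z":4,"rx":0,"ry":0,"rz":0,"hand":5},{"x":0,"y":0,"z":4,"rx":0,"ry":0,"rz":0,"hand":5},{"x":0,"y":0,"z":3,"rx":0,"ry":0,"rz":0,"hand":5},{"x":0,"y":0,"z":0,"rx":0,"ry":0,"rz":0,"hand":5},{"x":0,"y":0,"z":0,"rx":0,"ry":0,"rz":0,"hand":5}]'
python3 -m creep '[{"x":0,"y":0,"z":2,"rx":0,"ry":0,"rz":0,"hand":5},{"x":0,"y":0,"z":1,"rx":0,"ry":0,"rz":0,"hand":5},{"x":0,"y":0,"z":0,"rx":0,"ry":0,"rz":0,"hand":5},{"x":0,"y":0,"z":0,"rx":0,"ry":0,"rz":0,"hand":5}]'
```

```text
clock: 19.95
eef_pos: [595.9, 236.2, 132.2]
tcp_rot: [3.142, -0.0, -0.074]
contact_force: [-0.5, -0.9, 1.9]
opening: 0.193
grasp_force: 58.6
clock: 20.45
eef_pos: [596.0, 236.2, 129.1]
tcp_rot: [-3.142, -0.0, -0.074]
contact_force: [-0.8, -1.6, 3.0]
opening: 0.196
grasp_force: 58.6
```

```bash
python3 -m creep '[{"x":0,"y":0,"z":1.5,"rx":0,"ry":0,"rz":0,"hand":5},{"x":0,"y":0,"z":0,"rx":0,"ry":0,"rz":0,"hand":5},{"x":0,"y":0,"z":0,"rx":0,"ry":0,"rz":0,"hand":5}]'
python3 -m creep '[{"x":0,"y":0,"z":1,"rx":0,"ry":0,"rz":0,"hand":5},{"x":0,"y":0,"z":0,"rx":0,"ry":0,"rz":0,"hand":5},{"x":0,"y":0,"z":0,"rx":0,"ry":0,"rz":0,"hand":5}]'
```

```text
clock: 20.82
eef_pos: [595.9, 236.2, 127.5]
tcp_rot: [-3.142, -0.0, -0.074]
contact_force: [-0.5, -0.6, 4.5]
opening: 0.195
grasp_force: 58.6
clock: 21.2
eef_pos: [596.0, 236.3, 126.8]
tcp_rot: [-3.141, -0.0, -0.074]
contact_force: [-0.9, -0.8, 6.5]
opening: 0.198
grasp_force: 59.1
```

```bash
python3 -m creep '[{"x":0,"y":0,"z":0.7,"rx":0,"ry":0,"rz":0,"hand":5},{"x":0,"y":0,"z":0,"rx":0,"ry":0,"rz":0,"hand":5},{"x":0,"y":0,"z":0,"rx":0,"ry":0,"rz":0,"hand":5}]'
python3 - <<'E'
from h import *
im=grab_frame("wrist");cv2.imwrite("pics/w7.png",im[:,:,::-1])
E
```

```text
clock: 21.58
eef_pos: [596.3, 236.3, 126.7]
tcp_rot: [-3.141, -0.001, -0.074]
contact_force: [-2.7, -1.7, 12.1]
opening: 0.192
grasp_force: 59.5
```

View pics/w7.png

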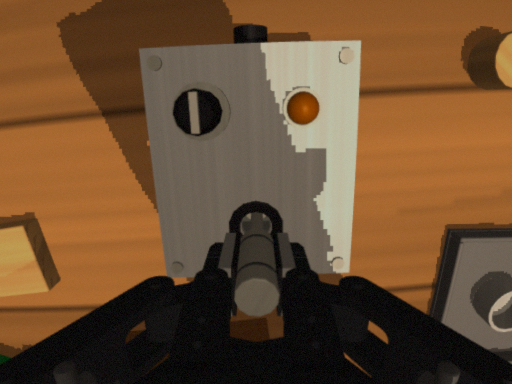

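The pin is upright through the collar at about (257,225). The force climbed to 12 N while the height stalled at 126.7, so the button is on its hard stop. I'm handing the job in.

```bash
python3 -c "
from rig import *
print(sign_off())"
```

```text
the job is handed in; nothing more can be done
None
```

I handed the job in at about 21.6 s, with no verdict returned: the cap stands open side up in the tray, let go of, and the arm still grips the reset pin, holding the button on its hard stop with about 12 N.

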